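Lock the forming stake in its bench holder with the square T-key

TASK

Flip the red dust cover of the green stake holder right back, take the steel T-key from its wooden rest, push its square end fully home in the recessed brass socket that was under the cover, and turn it clockwise (seen from above) as far as it will go, so that the stake is clamped. Leave the key standing in the socket with the cover open, and do not disturb the hammer, the bowl and the dolly.

Things in the scene. Friction and masses are not known exactly. Their poses are not given: they have to be found in the camera images.
- holder: Green steel block fixed to the bench, 90 (x) by 200 (y) by 80 mm high, on a flange 10 mm wider all round and 12 mm high; origin under its centre, x from its front (cover tab's side) to its back, z up. A steel dome stake, 56 mm across, top 130 mm above the bench, stands 65 mm to +y of its centre. The socket lies 45 mm to -y, under the red cover.
- socket (a point): Mouth centre of the socket, 74 mm above the bench, fixed, holder's axes: an 18.5 mm square hole 26 mm deep, chamfer 3 mm, in a 32 mm square brass drive in a round recess 53 mm wide, 6 mm below the holder's top. Its sides stand clockwise (from above) of the holder's axes by the clamp angle plus a free play of 0 to 0.75 rad: unmeasured, find it by touch or sight. Play turns at 0.07 N m.
- clamp (a joint): Turn of the clamp screw, rad, growing clockwise from above; firm stop (clamped) at 1.65, where a white mark on the ring round the drive meets a white mark on the block. Starts between 0 and 0.3. Turns with about 0.25 N m, stays where left. The drive takes it along only once the clockwise free play of the drive is used up.
- cover (a joint): Opening of the red dust cover, rad: 0 closed over the socket, stop at 2.6 (laid back beyond the holder's back). It falls back by itself once past about 1.8 and falls shut below about 1.3. 62 mm wide, 5 mm thick, 100 g.
- cover_tab (a point): Centre of the cover's tab: a steel cross-bar 36 mm long along the hinge direction (holder's y), 14 mm thick, on the cover's free edge, 21 mm out from the holder's front face, 86.5 mm above the bench when closed. Pinched by its two ends it can pivot between the fingers. Axes turn with the cover; as the holder's when closed.
- cover_hinge (a point): Middle of the cover's hinge line, which runs along the holder's y at the holder's top, 80 mm above the bench, 36 mm to +x of the socket's axis. Fixed, holder's axes. With the cover closed the tab's centre lies 102 mm to -x and 6.5 mm above it.
- key_grip (a point): Centre of the steel T-key's cross-bar, 105 mm above the key's foot. Bar 100 mm long (key's y), 16 mm thick (key's x), 20 mm high. Shank 16 mm square, sides along the key's x and y, the last 6 mm stepped in to 14, then 12 mm; a 26 mm collar just under the bar. Key 115 mm high, 200 to 330 g, starts upright in the rest, foot 20 mm above the bench.
- key_tip (a point): Centre of the key's foot, on the shank's axis; z up along the shank.
- rest: Light wooden block fixed to the bench, 80 by 80 by 50 mm high, origin under its centre, in which the key stands in a 19 mm square hole 30 mm deep.
- hammer_mid (a point): Middle of a loose hammer 270 mm long lying on the bench; leave it.
- bowl_mid (a point): Centre of a loose copper bowl, 110 mm across and 50 mm high; leave it.
- dolly_mid (a point): Centre of a loose round steel dolly, 60 mm across and 46 mm high; leave it.
Things that resemble listed ones, but are neither listed nor needed, are in the scene too. What is shaped like the part that bears key_grip but purple or turquoise is not meant.

How it is judged:
By the outcome, as a careful person would: the job done as asked, in the order asked, and still so for the second after the job is handed in, with the robot touching nothing.
It also fails if it takes over 72 s, if anything falls off the work surface, if the arm or the gripper's body presses on something with over 40 N, if the wrist force passes 120 N, or if a joint passes its speed limit or range.

ROBOT

A 6-joint arm with a two-finger parallel gripper is mounted at the origin on the work surface. World frame = base frame: x ahead of the robot, y to its left, z up, the work surface at z = 0. Lengths are in m, angles in rad, forces in N, time in s.
With the tool pointing down it reaches from about 0.3 to 0.875 m from the base axis. Payload 6.4 kg.
Tool frame: the origin (TCP) lies at the very end of the fingers, on their centre line; the grasp point (between the pads) lies 19 mm behind it; z points along the fingers, y is the direction in which the jaws open and shut (so a half turn about z gives the same grasp; the last joint's range is limited). The gripper opens to 85 mm and grips with 20 to 120 N. Pads are 22 mm wide; open, the fingers measure 114 mm over their backs; the gripper's body (76 mm by 85 mm) begins 54 mm behind the grasp point. The pads swing forward as they close: fully open they stand 13 mm farther back than shut.
Start: joints at [1.025, 0.181, 1.607, -0, 1.354, -0.206], TCP at [0.192, 0.542, 0.231] pointing down, gripper open.
Joint ranges: [-2.99, 2.99], [-0.89, 2.07], [0.3, 2.58], [-1.14, 4.28], [0, 2.63], [-3.12, 3.12]. Speed limits (rad/s): [2.57, 2.57, 3.01, 3.14, 3.14, 3.14].

INTERFACE

Orientations are given as a rotation vector (axis times angle).
In Python, from plant import r, vision gives the robot as it stands.
- The arm moves only by the shell command python3 -m creep 'ROWS'. ROWS is JSON, a list of rows, each a list of 3 entries, a list of its own where there are three numbers: the shift along the tool's x, y, z in mm, then the turn about the tool's z in rad, then the finger opening in mm, from 0 to 85.4. A call has 1 to 8 rows; each row shifts and turns the commanded pose from where the row before left it, along the tool's axes as they then stand; what a row does not reach is not made up. A row lasts 1/10 s, in which the tool goes at most 50 mm and 8.59 degrees, less where a joint would pass 70% of its speed; a pose out of reach is approached as far as the arm can. A call with a gripper value outside its range is refused whole. The fingers move at their own pace and stop on an object; the grip force is fixed at half the most. Time passes only in rows, so rows that do not move let the fingers close. It gives the time, the measured TCP pose, the force and the opening at its end, in the units of the state.
- r.get_state(): the state, without advancing time (a new reading comes with each control period).
- vision.get_image(name): name is "scene" or "top" or "wrist"; returns the picture (480x640x3 uint8, blue, green, red); there is no depth.
- vision.calibration(name): a dict with "mtx" (3x3 intrinsics, pixels), "D" ([k1, k2, p1, p2, k3] as OpenCV has them; the pictures are not rectified), "camera_from_world" (4x4, takes a point from world to camera coordinates); the wrist camera has in their place "T_tool_cam" (4x4, takes a point from camera to tool coordinates, whose origin is the TCP and whose axes are the flange's). Camera axes: x right, y up, looking along -z (the intrinsics and any distortion apply to the point x, -y, -z); pixel columns grow to the right and rows downward; lengths in m; the calibration is good to about 2 mm. A picture is of the moment at which its call begins: read the wrist's pose just before it. calibration takes no time and is no camera call.
- r.job_done(): hands the job in, once; it reports no verdict.
The state is a dict: "time": time; "joint_positions": joint angles; "joint_vel": joint speeds; "tau": joint torques, N m; "eef_pos": TCP position; "tool_rot": TCP orientation; "force": force on the tool from outside, world axes, zero at the start; "moment": the same for the moment, N m; "opening": opening from 0.0 (shut) to 1.0 (fully open).
Only numpy, scipy, OpenCV 4.12 (cv2) and the standard library are available. Lean on these libraries where they do the work, as an engineer would, in place of code of your own. Each camera call takes 0.05 s, during which the arm holds its last target. There are 200 camera calls.

## Working session

There is one attempt and no reset: what is moved stays moved. The work goes in short steps, Python scripts to look and compute and a shell command to move; the robot and the scene stay as the last step left them, time stands still between calls to the robot, and variables do not carry over. Pictures are saved under pics/ and viewed, about 8 in all and at most 12, crops included, and the job is handed in when it is done.

```bash
ls; mkdir -p pics; python3 - <<'E'
from plant import r, vision
import cv2,json
print(r.get_state())
for n in("scene","top","wrist"):
    im=vision.get_image(n); cv2.imwrite(f"pics/{n}0.png",im)
    print(n,vision.calibration(n))
E
```

```text
pics
{'time': 0.0, 'joint_positions': array([ 1.02467897e+00,  1.81557884e-01,  1.60799405e+00, -2.95029038e-05,
        1.35378582e+00, -2.06320514e-01]), 'joint_vel': array([-2.56264369e-04, -6.36476951e-04, -1.19063964e-03,  3.01510068e-04,
       -1.62855906e-05, -2.47857639e-04]), 'tau': array([ 9.60946345e-04, -4.44885814e+01, -3.51332188e+01, -1.26440164e-04,
        9.02191387e-03,  3.51951564e-05]), 'eef_pos': array([0.19135954, 0.54164636, 0.23038142]), 'tool_rot': array([-5.31073575e-01, -3.09575497e+00,  2.56560070e-03]), 'force': array([-0.48780755, -0.15489684,  0.2228134 ]), 'moment': array([0.01105761, 0.02221518, 0.00087427]), 'opening': 0.9995540140049664}
scene {'mtx': array([[549.81382317,   0.        , 313.07646365],
       [  0.        , 549.81382317, 238.05834693],
       [  0.        ,   0.        ,   1.        ]]), 'D': array([-0.11768587,  0.        ,  0.        ,  0.        ,  0.        ]), 'camera_from_world': array([[-0.71742262,  0.6964467 ,  0.01633356,  0.35357887],
       [-0.51303792, -0.54406057,  0.66392031,  0.23490294],
       [ 0.47127156,  0.46
[... 605 characters left out ...]
12832422e+00],
       [ 0.00000000e+00,  0.00000000e+00,  0.00000000e+00,
         1.00000000e+00]])}
wrist {'mtx': array([[342.77546864,   0.        , 317.29648412],
       [  0.        , 342.77546864, 244.38255027],
       [  0.        ,   0.        ,   1.        ]]), 'D': array([0.00477354, 0.        , 0.        , 0.        , 0.        ]), 'T_tool_cam': array([[ 1.19894575e-03,  9.53414399e-01,  3.01661310e-01,
         7.80917368e-02],
       [ 9.99999255e-01, -1.07358080e-03, -5.81372099e-04,
         1.18253828e-03],
       [-2.30430741e-04,  3.01661782e-01, -9.53414976e-01,
        -1.41564694e-01],
       [ 0.00000000e+00,  0.00000000e+00,  0.00000000e+00,
         1.00000000e+00]])}
```

View pics/scene0.png

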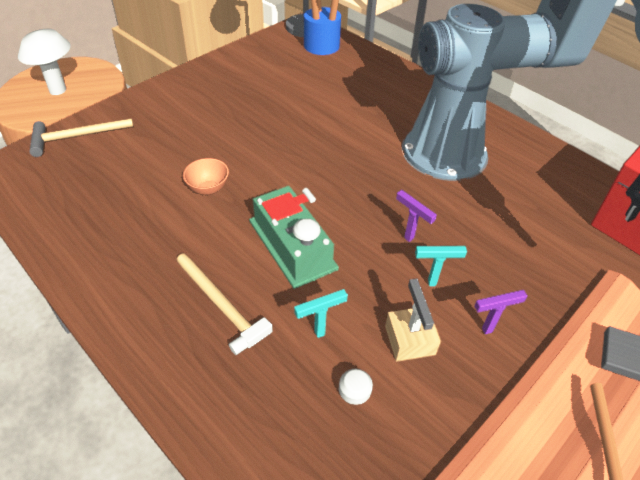

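View pics/top0.png

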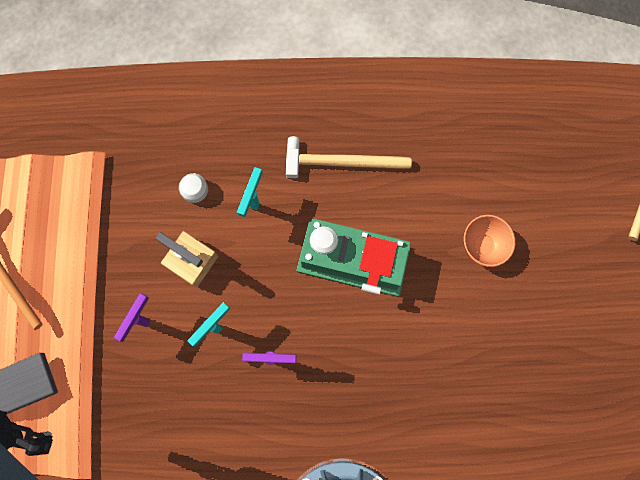

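The scene view shows the holder at about (293,235) with its cover closed, and the grey T-key in its wooden rest at about (415,310). In the top view the cover is at (378,258), the tab at (371,289), the stake at (323,240) and the key's bar at (180,248). The other keys are decoys.

```bash
cat > h.py <<'E'
import numpy as np, cv2
from scipy.spatial.transform import Rotation as R
from plant import r, vision
def cam(name, st=None):
    c=vision.calibration(name)
    if name=="wrist":
        st=st or r.get_state()
        T=np.eye(4);T[:3,:3]=R.from_rotvec(st["tool_rot"]).as_matrix();T[:3,3]=st["eef_pos"]
        W=T@c["T_tool_cam"]
    else: W=np.linalg.inv(c["camera_from_world"])
    return c["mtx"],c["D"],W
def ray(C,uv):
    K,D,W=C
    p=cv2.undistortPoints(np.float64(uv).reshape(-1,1,2),K,D).reshape(-1,2)
    d=np.c_[p[:,0],-p[:,1],-np.ones(len(p))]@W[:3,:3].T
    return W[:3,3],d
def onz(C,uv,z):
    o,d=ray(C,uv); return o+d*((z-o[2])/d[:,2])[:,None]
def proj(C,P):
    K,D,W=C; q=(np.atleast_2d(P)-W[:3,3])@W[:3,:3]
    q=q*[1,-1,-1]
    return cv2.projectPoints(q,np.zeros(3),np.zeros(3),K,D)[0].reshape(-1,2)
def blob(mask,near=None):
    n,l,s,c=cv2.connectedComponentsWithStats(mask.astype(np.uint8))
    ids=[i for i in range(1,n) if s[i,4]>30]
    i=min(ids,key=lambda i:np.hypot(*(c[i]-near))) if near is not None else max(ids,key=lambda i:s[i,4])
    m=(l==i).astype(np.uint8)
    return c[i],s[i,4],cv2.minAreaRect(cv2.findContours(m,0,2)[0][0]),m
E
python3 - <<'E'
from h import *
im=cv2.imread("pics/top0.png");C=cam("top");hsv=cv2.cvtColor(im,cv2.COLOR_BGR2HSV)
H,S,V=[hsv[...,i].astype(int) for i in range(3)]
for nm,m,near,z in(("red",((H<4)|(H>176))&(S>215)&(V>120),(378,258),.085),("tab",(S<50)&(V>120),(371,289),.0935),
  ("stake",(S<50)&(V>120),(323,240),.12),("bar",(S<90)&(V<130)&(V>50),(180,248),.135),("wood",(H>12)&(H<28)&(V>120)&(S>60),(190,265),.05)):
    c,a,rc,m2=blob(m,near); b=cv2.boxPoints(rc)
    print(nm,c,a,rc,onz(C,[c],z).round(4),"\n",onz(C,b,z)[:,:2].round(4).tolist())
g=(H>55)&(H<90)&(S>80)&(V>40);c,a,rc,_=blob(g);print("green",c,a,rc,onz(C,cv2.boxPoints(rc),.08).round(4).tolist())
cv2.imwrite("pics/topc.png",cv2.resize(im[200:320,120:440],None,fx=2.5,fy=2.5,interpolation=cv2.INTER_CUBIC))
E
```

```text
Traceback (most recent call last):
  File "h.py", line 26, in blob
    i=min(ids,key=lambda i:np.hypot(*(c[i]-near))) if near is not None else max(ids,key=lambda i:s[i,4])
      ~~~^^^^^^^^^^^^^^^^^^^^^^^^^^^^^^^^^^^^^^^^^
ValueError: min() iterable argument is empty
```

```bash
python3 - <<'E'
from h import *
im=cv2.imread("pics/top0.png");C=cam("top");hsv=cv2.cvtColor(im,cv2.COLOR_BGR2HSV)
H,S,V=[hsv[...,i].astype(int) for i in range(3)]
for p in((378,258),(371,289),(323,240),(180,248),(180,262),(310,262),(390,287)): print(p,hsv[p[1],p[0]])
for nm,m,near,z in(("red",((H<6)|(H>174))&(S>200)&(V>100),(378,258),.085),("tab",(S<60)&(V>120),(371,289),.0935),
  ("stake",(S<60)&(V>120),(323,240),.12),("bar",(S<90)&(V<130)&(V>50),(180,248),.135),("wood",(H>12)&(H<28)&(V>120)&(S>60),(190,265),.05)):
  try:
    c,a,rc,m2=blob(m,near); b=cv2.boxPoints(rc)
    print(nm,c,a,rc,onz(C,[c],z).round(4),"\n",onz(C,b,z)[:,:2].round(4).tolist())
  except Exception as e: print(nm,e)
g=(H>55)&(H<90)&(S>80)&(V>40);c,a,rc,_=blob(g);print("green",c,a,rc,onz(C,cv2.boxPoints(rc),.08).round(4).tolist())
cv2.imwrite("pics/topc.png",cv2.resize(im[200:320,120:440],None,fx=2.5,fy=2.5,interpolation=cv2.INTER_CUBIC))
E
```

```text
(378, 258) [  1 203 246]
(371, 289) [ 20   3 248]
(323, 240) [ 20   3 250]
(180, 248) [ 70   6 126]
(180, 262) [ 22  98 249]
(310, 262) [ 71 111 184]
(390, 287) [ 73 103  67]
red [377.18316832 258.6009901 ] 1010 ((376.8688659667969, 261.5574035644531), (31.26386833190918, 46.4949836730957), 13.240520477294922) [[ 0.5037 -0.0762  0.085 ]] 
 [[0.4611, -0.034], [0.5507, -0.0579], [0.5351, -0.1175], [0.4458, -0.0926]]
tab [370.60150376 288.40601504] 133 ((370.676513671875, 288.2940979003906), (18.91777801513672, 7.033533096313477), 14.03624439239502) [[ 0.4441 -0.0604  0.0935]] 
 [[0.4425, -0.0412], [0.4557, -0.0449], [0.446, -0.0799], [0.4329, -0.0762]]
stake [322.96808511 238.89513678] 658 ((322.3682861328125, 239.2853240966797), (29.683290481567383, 27.72768211364746), 24.775142669677734) [[0.5372 0.0295 0.12  ]] 
 [[0.5247, 0.0675], [0.5737, 0.0446], [0.5482, -0.0065], [0.4997, 0.0168]]
bar [178.89078498 249.33105802] 293 ((177.92306518554688, 249.61537170410156), (49.92301559448242, 9.984603881835938), 33.690067291259766) [[0.5183 0.3028 0.135 ]] 
 [[0.5374, 0.3513], [0.5536, 0.3411], [0.4985, 0.2588], [0.4828, 0.269]]
wood [187.61416667 257.93333333] 1200 ((187.21029663085938, 257.1450500488281), (38.88970184326172, 40.42258071899414), 34.592288970947266) [[0.5183 0.3041 0.05  ]] 
 [[0.5091, 0.3619], [0.578, 0.3163], [0.5307, 0.2486], [0.463, 0.2942]]
green [350.94925459 259.58056193] 3488 ((353.6452331542969, 256.6275634765625), (105.75633239746094, 55.57878494262695), 13.535856246948242) [[0.4824, 0.0834, 0.08], [0.591, 0.0563, 0.08], [0.5367, -0.1465, 0.08], [0.4298, -0.1156, 0.08]]
```

View pics/topc.png

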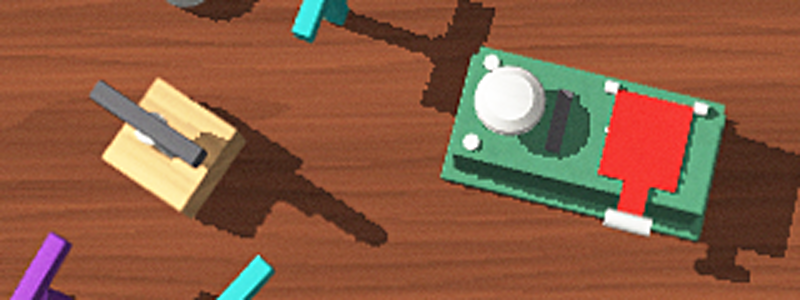

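The crop confirms the layout: bar ends at about (95,90) and (200,160), red cover with its tab at (628,222), stake at (508,100). The two views and the listed dimensions agree: holder yaw is about -0.262, tab (0.444,-0.060), socket (0.508,-0.078), key (0.518,0.303). I'll move above the tab.

```bash
python3 -m creep '[[[0,0,0],-0.078,60],[[-28.6,-36.9,2],0,60],[[-28.6,-36.9,2],0,60],[[-28.6,-36.9,2],0,60],[[-28.6,-36.9,2],0,60],[[-28.6,-36.9,2],0,60],[[-28.6,-36.9,2],0,60],[[-28.6,-36.9,2],0,60]]'
python3 -m creep '[[[-28.6,-36.9,2],0,60],[[-28.6,-36.9,2],0,60],[[-28.6,-36.9,2],0,60],[[-28.6,-36.9,2],0,60],[[-28.6,-36.9,2],0,60],[[-28.6,-36.9,2],0,60],[[-28.6,-36.9,2],0,60],[[0,0,0],0,60]]'
cat >> h.py <<'E'
def snap(name,fn):
    st=r.get_state(); im=vision.get_image(name); cv2.imwrite(f"pics/{fn}.png",im)
    hsv=cv2.cvtColor(im,cv2.COLOR_BGR2HSV); return im,cam(name,st),[hsv[...,i].astype(int) for i in range(3)],st
def axes(st=None):
    st=st or r.get_state(); return R.from_rotvec(st["tool_rot"]).as_matrix(),st["eef_pos"]
def need(p,yaw=None):
    M,e=axes(); d=M.T@(np.array(p)-e)*1e3
    y=np.arctan2(M[1,1],M[0,1]); print("tcp",e.round(4),"jawyaw",round(y,4),"shift mm",d.round(1),"turn",None if yaw is None else round((y-yaw+np.pi/2)%np.pi-np.pi/2,4),"tilt",M[2].round(3))
E
python3 - <<'E'
from h import *
im,C,(H,S,V),st=snap("wrist","w1")
need((.4441,-.0604,.068),1.309)
print(proj(C,[[.4441,-.0604,.0935],[.5364,.0288,.13]]))
E
```

```text
time: 0.95
eef_pos: [0.3183, 0.2392, 0.2172]
tool_rot: [0.409, 3.114, 0.0]
force: [0.9, 0.9, 1.2]
opening: 0.703
time: 1.75
eef_pos: [0.4462, -0.0653, 0.2032]
tool_rot: [0.418, 3.113, -0.003]
force: [0.5, 1.4, -0.7]
opening: 0.703
tcp [ 0.445  -0.0628  0.2029] jawyaw 1.3046 shift mm [  1.4   2.1 134.9] turn -0.0044 tilt [ 0.001 -0.    -1.   ]
[[321.15678321 238.26627274]
 [474.64043905 340.1827402 ]]
```

View pics/w1.png

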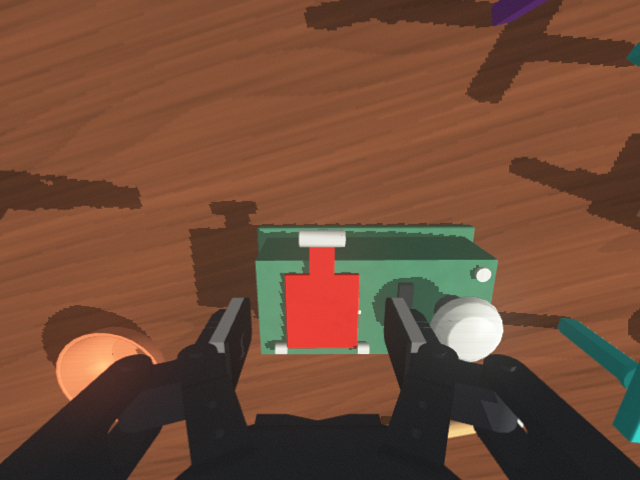

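The wrist view has the tab at (322,239), within 1 px of the prediction, and the fingers are centred on it. Next I'll descend and pinch the tab by its ends.

```bash
python3 -m creep '[[[1.4,2.1,45],-0.0044,60],[[0,0,45],0,60],[[0,0,30],0,60],[[0,0,15],0,60],[[0,0,0],0,45],[[0,0,0],0,25],[[0,0,0],0,25],[[0,0,0],0,25]]'
python3 -c "
from h import *
im,C,_,st=snap('wrist','w2')
need((.4441,-.0604,.068),1.309)"
```

```text
time: 2.6
eef_pos: [0.4406, -0.06, 0.0685]
tool_rot: [-0.399, -3.11, 0.008]
force: [-14.5, -16.9, -0.4]
opening: 0.404
tcp [ 0.4407 -0.06    0.0685] jawyaw 1.3156 shift mm [-3.4  0.5  0.5] turn 0.0066 tilt [ 0.006 -0.006 -1.   ]
```

View pics/w2.png

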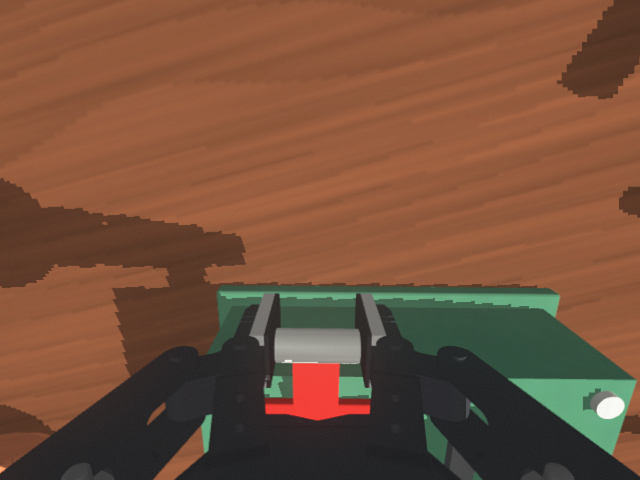

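The tab is held between the pads at (317,347). I'll work out the arc.

```bash
python3 -c "
import numpy as np
f=.0637+np.r_[0,.1,np.arange(.3,2.2,.2)];f=np.append(f,.0637+2.2);R=102.2
print(np.c_[f[1:]-.0637,R*np.diff(np.cos(f)),-R*np.diff(np.sin(f))].round(1).tolist())"
```

```text
[[0.1, -1.2, -10.1], [0.3, -5.3, -19.7], [0.5, -9.1, -18.3], [0.7, -12.6, -16.1], [0.9, -15.5, -13.3], [1.1, -17.8, -9.9], [1.3, -19.5, -6.2], [1.5, -20.3, -2.2], [1.7, -20.3, 1.9], [1.9, -19.5, 5.9], [2.1, -18.0, 9.7], [2.2, -8.2, 6.1]]
```

```bash
python3 -m creep '[[[-1.2,0,-10.1],0,25],[[-5.3,0,-19.7],0,25],[[-9.1,0,-18.3],0,25],[[-12.6,0,-16.1],0,25],[[-15.5,0,-13.3],0,25],[[-17.8,0,-9.9],0,25],[[-19.5,0,-6.2],0,25],[[0,0,0],0,25]]'
python3 -c "
from h import *
im,C,_,st=snap('scene','s2');cv2.imwrite('pics/s2c.png',cv2.resize(im[120:320,180:440],None,fx=2.5,fy=2.5))"
```

```text
time: 3.45
eef_pos: [0.5231, -0.0822, 0.1645]
tool_rot: [0.403, 3.115, -0.011]
force: [-9.1, -13.5, 6.0]
opening: 0.403
```

View pics/s2c.png

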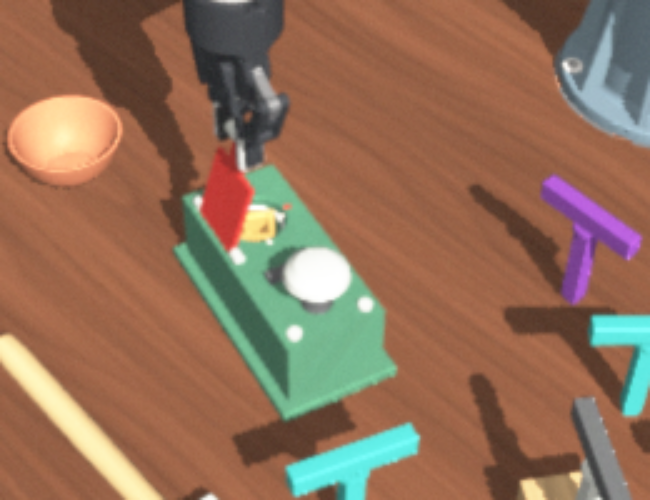

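The cover is almost upright and still held, with the brass socket visible below it. I'll carry on over, release it and lift away.

```bash
python3 -m creep '[[[-20.3,0,-2.2],0,25],[[-20.3,0,1.9],0,25],[[-19.5,0,5.9],0,25],[[-18,0,9.7],0,25],[[-8.2,0,6.1],0,25],[[0,0,0],0,25],[[0,0,0],0,60],[[0,0,0],0,60]]'
python3 -m creep '[[[0,0,-30],0,60],[[10,0,-40],0,60],[[30,0,-20],0,60],[[40,0,0],0,60],[[30,0,0],0,60],[[0,0,0],0,60]]'
python3 - <<'E'
from h import *
im,C,_,st=snap('wrist','w3');need((.4441,-.0604,.2),1.309)
print(proj(C,[[.5079,-.0775,.074]]))
c=im[180:480,170:470]
cv2.imwrite('pics/w3c.png',cv2.resize(c,None,fx=2,fy=2,interpolation=cv2.INTER_CUBIC))
E
```

```text
time: 4.3
eef_pos: [0.6062, -0.1003, 0.1422]
tool_rot: [0.403, 3.114, 0.0]
force: [-0.4, 0.3, -0.4]
opening: 0.7
time: 4.9
eef_pos: [0.4963, -0.0705, 0.2309]
tool_rot: [-0.401, -3.115, -0.001]
force: [0.4, 0.3, -0.5]
opening: 0.705
tcp [ 0.4983 -0.0714  0.2314] jawyaw 1.3145 shift mm [55.3 -3.1 31.3] turn 0.0055 tilt [-0.001  0.    -1.   ]
[[311.38287775 240.91980161]]
```

View pics/w3c.png

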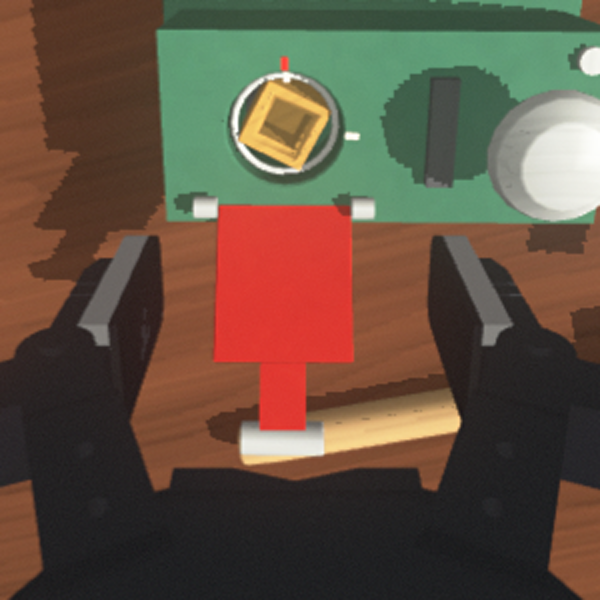

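The cover lies fully back: tab at crop (282,440), above the hammer handle. The socket is near crop (285,125) and its square sits about 27° clockwise. The ring's white mark is at the top and the block's white mark on the right. I'll measure the socket numerically.

```bash
python3 - <<'E'
from h import *
im=cv2.imread('pics/w3.png');st=r.get_state();C=cam("wrist",st);hsv=cv2.cvtColor(im,cv2.COLOR_BGR2HSV)
H,S,V=[hsv[...,i].astype(int) for i in range(3)]
reg=np.zeros(H.shape,bool);reg[205:275,280:345]=1
m=reg&(H>8)&(H<30)&(S>90)
c,a,rc,_=blob(m);b=onz(C,cv2.boxPoints(rc),.074);print(c,a,rc,b.round(4).tolist(),b.mean(0),onz(C,[c],.074))
yaw=-.262
for i in range(4):
    d=b[(i+1)%4]-b[i];print(np.hypot(*d[:2]), "cw from holder mod90",(yaw-np.arctan2(d[1],d[0]))%(np.pi/2))
w=reg&(S<45)&(V>170)
n,l,s,cc=cv2.connectedComponentsWithStats(w.astype(np.uint8));print(s[1:,4],cc[1:])
# ring/block marks
x0=np.array([.5079,-.0775])
for q in((313.,218),(346,248)):
    p=onz(C,[q],.078)[0,:2]-b.mean(0)[:2];print(q,"angle holder",np.degrees(np.arctan2(p[1],p[0])-yaw),np.hypot(*p))
print("joints",r.get_state()["joint_positions"])
E
```

```text
[312.19785714 240.41214286] 1400 ((312.7000427246094, 239.60003662109375), (37.565940856933594, 40.696434020996094), 26.56505012512207) [[0.5125, -0.1026, 0.074], [0.4838, -0.0774, 0.074], [0.5064, -0.0521, 0.074], [0.5363, -0.0768, 0.074]] [ 0.50976415 -0.07722466  0.074     ] [[ 0.51005961 -0.07775599  0.074     ]]
0.03814658320405251 cw from holder mod90 0.45778767652508456
0.03388921379344692 cw from holder mod90 0.4669036271622713
0.03878359643416057 cw from holder mod90 0.4277166717859556
0.03506618399417476 cw from holder mod90 0.48426662960705213
[251   2  11] [[299.22709163 239.70916335]
 [322.5        220.        ]
 [343.09090909 247.63636364]]
(313.0, 218) angle holder 179.2708830679574 0.02144313106422093
(346, 248) angle holder 78.45029028428583 0.03086500028044543
joints [-3.78817241e-01  1.79736090e-02  1.78434836e+00  4.65848575e-04
  1.33817402e+00 -1.69340050e+00]
```

The socket is at about (0.509,-0.0775), with the square 0.46 rad clockwise and the clamp near 0. I'll move above the key and turn the jaws across its bar.

```bash
python3 -m creep '[[[9.4,45.9,0],0,60],[[9.4,45.9,0],0,60],[[9.4,45.9,0],0,60],[[9.4,45.9,0],0,60],[[9.4,45.9,0],0,60],[[9.4,45.9,0],0,60],[[9.4,45.9,0],0,60],[[9.4,45.9,0],0,60]]'
python3 -m creep '[[[0,0,0],-0.14,60],[[0,0,0],-0.14,60],[[0,0,0],-0.14,60],[[0,0,0],-0.14,60],[[0,0,0],-0.14,60],[[0,0,0],-0.14,60],[[0,0,0],-0.14,60],[[0,0,0],-0.14,60]]'
python3 -m creep '[[[0,0,0],-0.12,60],[[0,0,0],0,60],[[0,0,0],0,60]]'
python3 - <<'E'
from h import *
im,C,(H,S,V),st=snap('wrist','w4');need((.5183,.3028,.117),2.556)
q=proj(C,[[.5183,.3028,.135]])[0];print(q)
m=(S<70)&(V>60)&(V<175);m[330:]=0
m=cv2.morphologyEx(m.astype(np.uint8),cv2.MORPH_OPEN,np.ones((5,5)))
c,a,rc,_=blob(m,q);b=onz(C,cv2.boxPoints(rc),.135);print(c,a,rc,b.round(4).tolist(),b.mean(0))
cv2.drawContours(im,[cv2.boxPoints(rc).astype(int)],0,(0,0,255),1);cv2.imwrite('pics/w4d.png',im)
E
```

```text
time: 5.75
eef_pos: [0.5206, 0.3045, 0.2309]
tool_rot: [0.402, 3.115, 0.001]
force: [0.9, -1.2, 0.1]
opening: 0.698
time: 6.55
eef_pos: [0.5208, 0.3024, 0.2307]
tool_rot: [-1.322, 2.849, 0.0]
force: [0.1, -0.0, 0.5]
opening: 0.7
time: 6.85
eef_pos: [0.5205, 0.3021, 0.2305]
tool_rot: [-1.478, 2.772, 0.0]
force: [0.1, 0.4, -0.3]
opening: 0.702
tcp [0.5204 0.302  0.2305] jawyaw 2.5507 shift mm [  0.5   2.2 113.5] turn -0.0053 tilt [-0. -0. -1.]
[318.50494296 245.07736528]
[316.68060971 244.15526409] 2821 ((314.5, 244.5), (131.0, 25.0), 90.0) [[0.5013, 0.2571, 0.135], [0.4871, 0.2666, 0.135], [0.5421, 0.3502, 0.135], [0.5581, 0.3395, 0.135]] [0.52215877 0.3033277  0.135     ]
```

View pics/w4d.png

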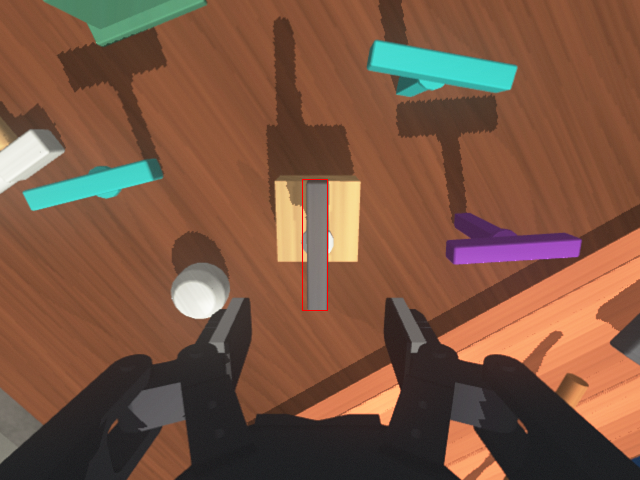

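The grey bar is upright in the picture, columns 307–328 and centre about (317,245), so the jaws are square to it within about 1 mm. I'll descend, grip and lift.

```bash
python3 -m creep '[[[0.5,1.5,40],0,60],[[0,0,40],0,60],[[0,0,23],0,60],[[0,0,10],0,60],[[0,0,0],0,30],[[0,0,0],0,5],[[0,0,0],0,5],[[0,0,0],0,5]]'
python3 -m creep '[[[0,0,0],0,5],[[0,0,0],0,5],[[0,0,-10],0,5],[[0,0,-20],0,5],[[0,0,-40],0,5],[[0,0,-40],0,5],[[0,0,0],0,5],[[0,0,0],0,5]]'
python3 - <<'E'
from h import *
im,C,(H,S,V),st=snap('wrist','w5');need((.509,-.0775,.2),2.42);print(st["force"],st["moment"],st["joint_positions"])
im2=vision.get_image("scene");cv2.imwrite("pics/s5.png",im2)
c=np.hstack([cv2.resize(im[100:400,120:520],(400,300)),im2[200:400,280:480].repeat(2,0).repeat(2,1)[:300]])
cv2.imwrite("pics/c5.png",c)
E
```

```text
time: 7.7
eef_pos: [0.5201, 0.3024, 0.1197]
tool_rot: [-1.48, 2.767, -0.001]
force: [-0.1, -0.7, 4.7]
opening: 0.169
time: 8.5
eef_pos: [0.5188, 0.3021, 0.2289]
tool_rot: [-1.481, 2.768, -0.0]
force: [-0.7, -0.3, -3.7]
opening: 0.168
tcp [0.5178 0.3018 0.227 ] jawyaw 2.5534 shift mm [ 320.4 -203.1   27.2] turn 0.1334 tilt [ 0.001  0.001 -1.   ]
[-0.66441879 -0.2554702  -3.69028167] [0.04310467 0.0016476  0.03374527] [ 3.29826997e-01  2.37047357e-01  1.54518095e+00  8.06179850e-05
  1.35713611e+00 -2.22357864e+00]
```

View pics/c5.png

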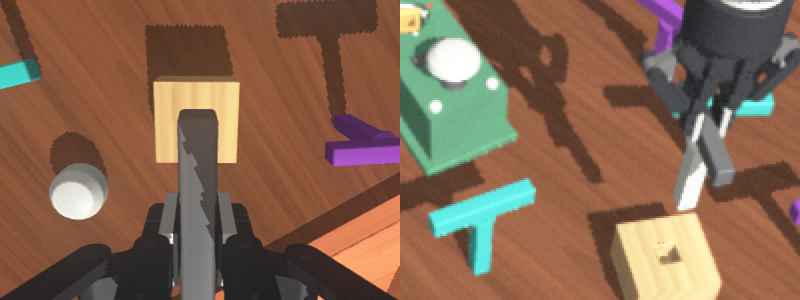

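The key is out of the rest and held upright; the right half shows the empty hole at about (665,250). I'll raise it and carry it over the socket.

```bash
python3 -m creep '[[[0,0,-35],0,5],[[30,-19,0],0,5],[[38,-24,0],0,5],[[38,-24,0],0,5],[[38,-24,0],0,5],[[38,-24,0],0,5],[[38,-24,0],0,5],[[38,-24,0],0,5]]'
python3 -m creep '[[[38,-24,0],0,5],[[24.4,-16.1,0],0,5],[[0,0,0],0.133,5],[[0,0,20],0,5],[[0,0,10],0,5],[[0,0,0],0,5],[[0,0,0],0,5]]'
python3 - <<'E'
from h import *
need((.509,-.0775,.2),2.42)
i1,C1,_,st=snap('scene','s6');i2,C2,_,_=snap('top','t6')
f=st["eef_pos"]-[0,0,.0997]
for n,i,C in(("s",i1,C1),("t",i2,C2)): print(n,proj(C,[f,[.509,-.0775,.074],st["eef_pos"]+[0,0,.015]]).round(1).tolist())
a=proj(C1,[[.509,-.0775,.1]])[0].astype(int);b=proj(C2,[[.509,-.0775,.1]])[0].astype(int)
print(a,b)
g=lambda i,p:cv2.resize(i[p[1]-50:p[1]+50,p[0]-50:p[0]+50],(400,400),interpolation=cv2.INTER_CUBIC)
cv2.imwrite("pics/c6.png",np.hstack([g(i1,a),g(i2,b)]))
E
```

```text
time: 9.4
eef_pos: [0.5095, -0.0045, 0.2605]
tool_rot: [1.481, -2.768, -0.004]
force: [0.9, -0.5, -2.4]
opening: 0.168
time: 10.1
eef_pos: [0.5093, -0.0768, 0.2318]
tool_rot: [1.295, -2.861, -0.002]
force: [0.1, 0.6, -2.0]
opening: 0.167
tcp [ 0.5093 -0.0768  0.2318] jawyaw 2.4212 shift mm [ 0.7 -0.3 31.8] turn 0.0012 tilt [ 0.001  0.002 -1.   ]
s [[283.1, 189.1], [283.6, 208.3], [281.7, 146.3]]
t [[379.8, 250.9], [377.2, 257.0], [386.7, 237.3]]
[283 199] [378 254]
```

View pics/c6.png

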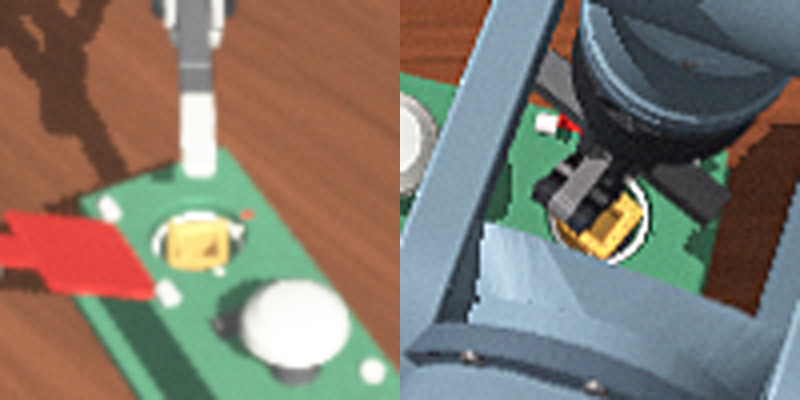

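In the scene crop the shank foot (198,172) hangs directly over the socket (198,243), and the bar in the top view is where expected. I'll lower it, gently near the mouth.

```bash
python3 -m creep '[[[0.7,-0.3,25],0,5],[[0,0,20],0,5],[[0,0,8],0,5],[[0,0,4],0,5],[[0,0,4],0,5],[[0,0,4],0,5],[[0,0,0],0,5]]'
python3 -c "
from h import *
need((.509,-.0775,.1477),2.42);s=r.get_state();print(s['force'],s['moment'])"
```

```text
time: 10.9
eef_pos: [0.5113, -0.0786, 0.1707]
tool_rot: [-1.294, 2.859, -0.005]
force: [-3.5, 0.9, 12.0]
opening: 0.167
tcp [ 0.5113 -0.0786  0.1707] jawyaw 2.4206 shift mm [ 0.7  2.5 23. ] turn 0.0006 tilt [-0.001 -0.004 -1.   ]
[-3.51924883  0.93531346 12.00728798] [ 0.38670574  0.80836488 -0.01119825]
```

```bash
python3 -m creep '[[[0,0,2],0,5],[[0,0,2],0,5],[[0,0,0],0,5]]'
python3 - <<'E'
from h import *
need((.509,-.0775,.1477),2.42);s=r.get_state();print(s['force'],s['moment'])
i1,C1,_,st=snap('scene','s7')
cv2.imwrite("pics/c7.png",cv2.resize(i1[150:250,223:343],(720,600),interpolation=cv2.INTER_CUBIC))
E
```

```text
time: 11.2
eef_pos: [0.5118, -0.0794, 0.1671]
tool_rot: [-1.294, 2.859, -0.009]
force: [-2.0, -1.3, 10.7]
opening: 0.168
tcp [ 0.5118 -0.0794  0.1671] jawyaw 2.4207 shift mm [ 0.4  3.5 19.3] turn 0.0007 tilt [-0.001 -0.007 -1.   ]
[-1.98372939 -1.29903003 10.72651605] [-0.39963471  0.54421873  0.0228032 ]
```

The chamfer is guiding the key in and pushing the tool about 3 mm along -y of the tool. I'll shift that way and continue.

```bash
python3 -m creep '[[[0,-3,0],0,5],[[0,0,3],0,5],[[0,0,3],0,5],[[0,0,3],0,5],[[0,0,0],0,5]]'
python3 - <<'E'
from h import *
need((.509,-.0775,.1477),2.42);s=r.get_state();print(s['force'],s['moment'])
E
```

```text
time: 11.75
eef_pos: [0.5124, -0.0806, 0.1559]
tool_rot: [-1.295, 2.861, -0.004]
force: [-1.1, -1.7, -1.5]
opening: 0.167
tcp [ 0.5124 -0.0806  0.1559] jawyaw 2.4206 shift mm [-0.1  4.6  8.2] turn 0.0006 tilt [-0.    -0.003 -1.   ]
[-1.13210626 -1.68733645 -1.50897094] [-0.35832492  0.14393125 -0.06498967]
```

```bash
python3 -m creep '[[[0,0,3],0,5],[[0,0,3],0,5],[[0,0,3],0,5],[[0,0,2],0,5],[[0,0,1],0,5],[[0,0,0],0,5]]'
python3 - <<'E'
from h import *
need((.509,-.0775,.1477),2.42);s=r.get_state();print(s['force'],s['moment'])
E
```

```text
time: 12.35
eef_pos: [0.5141, -0.0809, 0.1471]
tool_rot: [-1.294, 2.859, -0.006]
force: [-8.8, 2.4, 30.8]
opening: 0.165
tcp [ 0.5141 -0.0809  0.1471] jawyaw 2.4207 shift mm [ 0.8  6.1 -0.6] turn 0.0007 tilt [-0.002 -0.005 -1.   ]
[-8.82538207  2.43796159 30.82052211] [0.45622916 2.11171792 0.01306858]
```

The key is seated: the foot is at about 0.0475 and pressing with 31 N. I'll ease the push and begin turning clockwise.

```bash
python3 -m creep '[[[0,0,-3],0,5],[[0,0,0],0.1,5],[[0,0,0],0.1,5],[[0,0,0],0.1,5],[[0,0,0],0.1,5],[[0,0,0],0,5]]'
python3 - <<'E'
from h import *
need((.509,-.0775,.1477),2.42);s=r.get_state();print(s['force'],s['moment'])
E
```

```text
time: 12.95
eef_pos: [0.5124, -0.0807, 0.1475]
tool_rot: [-0.697, 3.063, -0.003]
force: [-7.0, -1.3, 16.4]
opening: 0.171
tcp [ 0.5124 -0.0807  0.1475] jawyaw 2.0181 shift mm [ 1.7  4.3 -0.2] turn -0.4019 tilt [-0.    -0.002 -1.   ]
[-7.03061928 -1.31261194 16.38320797] [-0.24790601  1.51025236  0.02379014]
```

```bash
python3 -m creep '[[[0,0,0],0.1,5],[[0,0,0],0.1,5],[[0,0,0],0.1,5],[[0,0,0],0.1,5],[[0,0,0],0.1,5],[[0,0,0],0.1,5],[[0,0,0],0,5]]'
python3 - <<'E'
from h import *
need((.509,-.0775,.1477),2.42);s=r.get_state();print(s['force'],s['moment'])
E
```

```text
time: 13.65
eef_pos: [0.512, -0.0809, 0.1475]
tool_rot: [0.239, 3.132, -0.003]
force: [-7.4, -2.8, 16.8]
opening: 0.17
tcp [ 0.512  -0.0809  0.1475] jawyaw 1.4183 shift mm [ 3.4  2.9 -0.2] turn -1.0017 tilt [-0.    -0.002 -1.   ]
[-7.37193111 -2.75153563 16.75185107] [-0.43082427  1.89537879  0.08751105]
```

```bash
python3 -m creep '[[[0,0,0],0.1,5],[[0,0,0],0.1,5],[[0,0,0],0.1,5],[[0,0,0],0.1,5],[[0,0,0],0.1,5],[[0,0,0],0.1,5],[[0,0,0],0,5]]'
python3 - <<'E'
from h import *
need((.509,-.0775,.1477),2.42);s=r.get_state();print(s['force'],s['moment'])
im,C,_,st=snap('wrist','w8');q=proj(C,[[.511,-.079,.074]])[0].astype(int);print(q)
i1,_,_,_=snap('scene','s8')
cv2.imwrite("pics/c8.png",np.hstack([cv2.resize(im[180:380,220:420],(400,400)),cv2.resize(i1[170:250,243:323],(400,400),interpolation=cv2.INTER_CUBIC)]))
E
```

```text
time: 14.35
eef_pos: [0.5118, -0.0803, 0.1474]
tool_rot: [-1.154, -2.922, 0.002]
force: [-8.1, 0.3, 17.2]
opening: 0.169
tcp [ 0.5118 -0.0803  0.1474] jawyaw 0.8183 shift mm [ 3.9  0.2 -0.3] turn 1.5399 tilt [-0.    -0.001 -1.   ]
[-8.08029647  0.3099998  17.17656152] [-0.03287115  1.99227228  0.12653086]
[316 257]
```

View pics/c8.png

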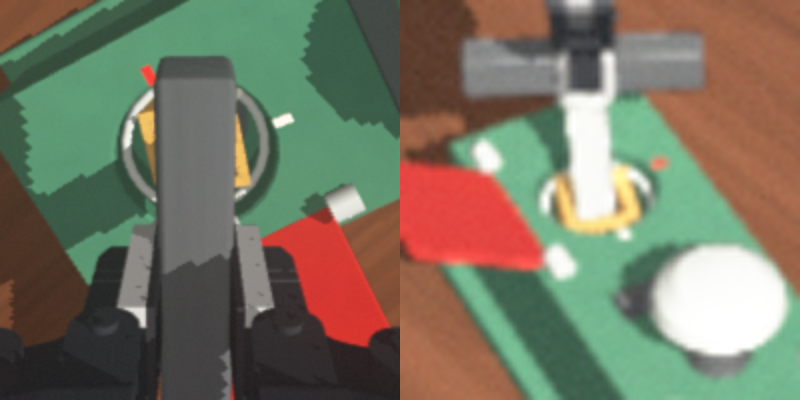

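The key stands in the brass drive and the drive turns with it. I'll continue to the stop.

```bash
python3 -m creep '[[[0,0,0],0.07,5],[[0,0,0],0.07,5],[[0,0,0],0.07,5],[[0,0,0],0,5]]'
python3 -c "
from h import *
need((.509,-.0775,.1477),2.42);s=r.get_state();print(s['force'],s['moment'])"
python3 -m creep '[[[0,0,0],0.07,5],[[0,0,0],0.07,5],[[0,0,0],0,5]]'
python3 -c "
from h import *
need((.509,-.0775,.1477),2.42);s=r.get_state();print(s['force'],s['moment'])"
```

```text
time: 14.85
eef_pos: [0.5116, -0.0802, 0.1474]
tool_rot: [-1.453, -2.785, 0.002]
force: [-9.4, 0.3, 18.9]
opening: 0.17
tcp [ 0.5116 -0.0802  0.1474] jawyaw 0.6091 shift mm [ 3.7 -0.6 -0.3] turn 1.3307 tilt [-0.    -0.001 -1.   ]
[-9.43770861  0.30112459 18.89885777] [0.01413777 2.10907724 0.12585789]
time: 15.15
eef_pos: [0.5115, -0.0801, 0.1474]
tool_rot: [-1.644, -2.676, 0.002]
force: [-8.3, -0.4, 18.4]
opening: 0.166
tcp [ 0.5115 -0.0801  0.1474] jawyaw 0.4692 shift mm [ 3.5 -1.1 -0.3] turn 1.1908 tilt [ 0.    -0.001 -1.   ]
[-8.25074664 -0.37554371 18.42599321] [0.12112327 2.18557269 0.1427962 ]
```

```bash
for i in 1; do python3 -m creep '[[[0,0,0],0.06,5],[[0,0,0],0.06,5],[[0,0,0],0,5]]'; python3 -c "
from h import *
need((.509,-.0775,.1477),2.42);s=r.get_state();print(s['force'],s['moment'])"; done
python3 -m creep '[[[0,0,0],0.06,5],[[0,0,0],0.06,5],[[0,0,0],0,5]]'
python3 -c "
from h import *
need((.509,-.0775,.1477),2.42);s=r.get_state();print(s['force'],s['moment'])
im,C,_,st=snap('wrist','w9')
cv2.imwrite('pics/c9.png',cv2.resize(im[180:380,220:420],(600,600),interpolation=cv2.INTER_CUBIC))"
```

```text
time: 15.45
eef_pos: [0.5115, -0.08, 0.1473]
tool_rot: [-1.801, -2.573, 0.002]
force: [-9.2, 1.0, 19.5]
opening: 0.169
tcp [ 0.5115 -0.08    0.1473] jawyaw 0.3495 shift mm [ 3.2 -1.5 -0.4] turn 1.0711 tilt [ 0.    -0.001 -1.   ]
[-9.1701722   1.00212992 19.53191464] [0.20872378 2.23894989 0.12245694]
time: 15.75
eef_pos: [0.5114, -0.0799, 0.1473]
tool_rot: [-1.951, -2.461, 0.002]
force: [-9.5, 0.7, 19.7]
opening: 0.165
tcp [ 0.5114 -0.0799  0.1473] jawyaw 0.23 shift mm [ 2.9 -1.8 -0.4] turn 0.9516 tilt [ 0.    -0.001 -1.   ]
[-9.51834214  0.66981604 19.66329336] [0.2515396  2.30629604 0.30241726]
```

```bash
python3 -m creep '[[[0,0,0],0.05,5],[[0,0,0],0.05,5],[[0,0,0],0,5]]'
python3 -c "
from h import *
need((.509,-.0775,.1477),2.42);s=r.get_state();print(s['force'],s['moment'])"
```

```text
time: 16.1
eef_pos: [0.5116, -0.0797, 0.1473]
tool_rot: [-2.07, -2.362, 0.001]
force: [-8.6, 2.6, 19.1]
opening: 0.17
tcp [ 0.5116 -0.0797  0.1473] jawyaw 0.1318 shift mm [ 2.5 -2.3 -0.4] turn 0.8534 tilt [ 0.    -0.001 -1.   ]
[-8.59480417  2.63575675 19.12889602] [0.44366487 2.19062006 1.00837979]
```

The torque jumped to 1.0 N·m with no further give, so that is the firm stop. I'll add a small extra turn, relax and release.

```bash
python3 -m creep '[[[0,0,0],0.04,5],[[0,0,0],0,5]]'
python3 -c "
from h import *
s=r.get_state();print(s['force'],s['moment']);need((.509,-.0775,.1477),2.42)"
python3 -m creep '[[[0,0,0],-0.03,5],[[0,-1,-1.5],-0.03,5],[[0,0,0],0,5]]'
python3 -c "
from h import *
s=r.get_state();print(s['force'],s['moment']);need((.509,-.0775,.1477),2.42)"
```

```text
time: 16.3
eef_pos: [0.5117, -0.0795, 0.1473]
tool_rot: [-2.115, -2.322, 0.001]
force: [-7.7, 3.3, 19.7]
opening: 0.17
[-7.74707155  3.31820896 19.6606912 ] [0.65806607 1.99961131 1.44743023]
tcp [ 0.5117 -0.0795  0.1473] jawyaw 0.0929 shift mm [ 2.2 -2.5 -0.3] turn 0.8145 tilt [ 0.    -0.001 -1.   ]
time: 16.6
eef_pos: [0.5104, -0.0796, 0.1475]
tool_rot: [-2.045, -2.384, 0.001]
force: [-4.4, 1.1, 8.0]
opening: 0.169
[-4.41310577  1.10428411  8.00758803] [0.29658459 1.22856571 0.79746016]
tcp [ 0.5104 -0.0796  0.1475] jawyaw 0.1528 shift mm [ 2.3 -1.1 -0.2] turn 0.8744 tilt [ 0.    -0.001 -1.   ]
```

```bash
python3 -m creep '[[[0,0,0],0,50],[[0,0,0],0,60],[[0,0,0],0,60],[[0,0,-20],0,60],[[0,0,-40],0,60],[[0,0,-40],0,60],[[0,-40,-20],0,60],[[0,0,0],0,60]]'
python3 - <<'E'
from h import *
im,C,_,st=snap('wrist','w10');i1,C1,_,_=snap('scene','s10')
print(st["eef_pos"],st["force"])
q=proj(C,[[.5105,-.079,.074],[.5105,-.079,.163]]);print(q, proj(C1,[[.5105,-.079,.074],[.5105,-.079,.163]]))
u,v=np.clip(q.mean(0).astype(int),110,[529,369])
cv2.imwrite("pics/c10.png",np.hstack([cv2.resize(im[v-110:v+110,u-110:u+110],(400,400),interpolation=cv2.INTER_CUBIC),cv2.resize(i1[130:250,223:343],(400,400),interpolation=cv2.INTER_CUBIC)]))
E
```

```text
time: 17.4
eef_pos: [0.4707, -0.0868, 0.2706]
tool_rot: [2.045, 2.377, 0.002]
force: [0.1, -0.1, 1.0]
opening: 0.704
[ 0.47072771 -0.08682636  0.27062594] [ 0.09540535 -0.12126622  1.00193564]
[[356.66888152 215.29452149]
 [370.08476287 241.45191894]] [[282.63566763 208.24399572]
 [281.58763206 177.9126038 ]]
```

View pics/c10.png

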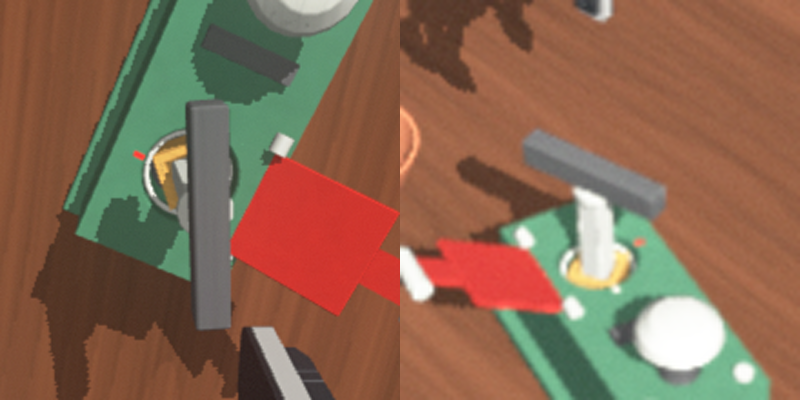

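The last picture shows the key standing in the socket, bar centre at scene crop (594,172). That is row 181.6 against 181.3 predicted for a fully seated key. The cover is laid back and the gripper is clear. I'll check that the bystanders haven't moved, then hand in.

```bash
python3 - <<'E'
from h import *
a=cv2.imread("pics/scene0.png").astype(int);b=cv2.imread("pics/s10.png").astype(int)
d=np.abs(a-b).max(2)
for n,(x0,x1,y0,y1) in dict(bowl=(182,230,158,195),hammer=(175,272,252,354),dolly=(336,376,366,406)).items(): print(n,(d[y0:y1,x0:x1]>60).mean().round(4))
st=r.get_state();print(st["time"],st["force"]);print(r.job_done())
E
```

```text
bowl 0.0
hammer 0.0
dolly 0.0
17.5 [ 0.27679482  0.02225323 -0.83620419]
the job is handed in; nothing more can be done
None
```

I did the job and handed it in at 17.5 s: the cover is laid right back, and the T-key stands in the socket, turned clockwise to its stop.

- **Cover:** I pinched the tab by its ends, carried it over past the tipping point and let it fall back. It stayed open in every later picture.
- **Key:** I lifted it from the rest and lowered it into the socket, where the chamfer pulled it in with about 3 mm of sideways correction. It went down until it bottomed with 31 N, foot at about 47.5 mm against 48 mm nominal.
- **Turning:** I turned it about 2.3 rad clockwise. The wrist torque then rose from about 0.13 to 1.45 N·m, which I took as the firm stop. The total agrees with the clamp angle, free play and hole slack.
- **Last checks:** the key stands at the expected height, the gripper was clear with the wrist force near zero, and the bowl, hammer and dolly showed no change from the first scene picture.
- **Not confirmed:** I could not see the two white marks meet, because the key bar hid them. That it is clamped rests on the torque and the turn angle.

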